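# Pack coated test panels on spacer bars and snap the storage tub shut

### The job

Pack the second coated panel away without its touching the first: lay the two spacer bars (one lies on the bench, one stands in the block-shaped stand) flat across the panel that is already in the tub, one wholly on each bare end, then lay the second panel coated face up on the bars, squarely above the first. Put the lid on and press it home until both end clips have snapped over it. Set things down rather than dropping them into the tub, and do not shift the other things on the bench.

Things in the scene. Friction and masses are not known exactly. Their poses are not given: they have to be found in the camera images.
- tub: White open plastic tub, fixed, 180 (own x) x 114 (own y) x 50 mm high; walls and floor 4 mm, inside 172 x 106 mm. Origin under its centre at bench level, z up; rim 50 mm up. A grey sprung clip 34 mm wide stands outside the middle of each short end; clips reach 100 mm from the centre along x and 77 mm up. Long axis roughly along world y (left to right). Its two ends are alike.
- clip_a (a joint): Outward swing (rad) of the clip at the tub's +x end; 0 at rest, spring-loaded. Its sloping lead-in starts 2.5 mm inside the lid's edge and flares outward 9 mm over 18 mm of height; a descending lid pushes it out about 0.07 rad, then it snaps back to 0 with its nose 0.8 mm above the lid plate. Pressed straight down, both clips together take about 5 to 20 N.
- clip_b (a joint): The same for the clip at the tub's -x end.
- lid: White lid, right way up on the bench; plate 180 (own x) x 114 x 5 mm, 0.12 kg. Origin at the centre of the plate's underside, which rests on the tub's rim when shut; z up. A lip 167 x 101 mm reaches 7 mm below it and enters the tub with 2.5 mm play. A grip rib on top, 80 mm along x, 14 mm thick, stands 5 to 31 mm above the origin. Fits either way round. A wall shelf hangs over the bench behind it.
- panel_low: First panel, lying loose on the tub's floor: aluminium, 120 (own x) x 50 (own y) x 6 mm, origin at the centre of its underside, z up. A dull grey coating covers the middle 66 mm of its top; the last 27 mm at each end (33 to 60 mm from the centre along x) are bare metal. Its long axis lies nearly along the tub's.
- panel_up: Second panel, the same as the first (120 x 50 x 6 mm, 0.10 kg, origin at the centre of its underside), lying coated face up on the bench.
- bar_flat: Black plastic spacer bar, 88 (own x) x 12 x 12 mm, 0.03 kg, origin at its centre. It lies on the bench, left of the centrifuge with its tall open lid. It is longer than a panel is wide and spans the tub's inner width with 9 mm to spare at each end; it is to lie across a bare end, its centre about 48 mm from the panel's centre.
- bar_up: The other, identical spacer bar; origin at its centre, long axis own x. It stands on end in a well of the stand, 45 mm deep, its top 43 mm above the stand. Held by this end it cannot be laid in the tub (the walls are in the gripper's way): draw it out, lay it on the bench (there is room where bar_flat lay) and take it again by its middle.
- stand: Grey plastic block, fixed to the bench, 44 (own x) x 76 (own y) x 50 mm high, origin under its centre, z up, with two square wells 16 mm wide and 45 mm deep, 18 mm either side of the centre along y. One is empty, the bar stands in the other with about 2 mm play on each side.
- timer: Bystander: flat white timer, 66 x 62 x 18 mm.
- petri_dish: Bystander: closed petri dish, 60 mm across, 14 mm high.
- reagent_2: Bystander: white screw-cap bottle, 56 mm across, 105 mm high.
- flask: Bystander: conical flask, 63 mm across, 102 mm high.
- beaker_1: Bystander: small glass beaker, 54 mm across, 71 mm high.

How it is judged (in metres and radians):
On the way, in this order (a step that is already met when the one before it is completed fails the run):
1. both spacer bars lie across the first panel, one on each bare end ((((x of bar_flat in the frame of panel_low between 0.0395 and 0.0565 m and y of bar_flat in the frame of panel_low between -0.022 and 0.022 m and z of bar_flat in the frame of panel_low between 0.01 and 0.014 m and angle between the x axis of bar_flat and the y axis of panel_low, either way round below 0.12 rad) and (x of bar_up in the frame of panel_low between -0.0565 and -0.0395 m and y of bar_up in the frame of panel_low between -0.022 and 0.022 m and z of bar_up in the frame of panel_low between 0.01 and 0.014 m and angle between the x axis of bar_up and the y axis of panel_low, either way round below 0.12 rad)) or ((x of bar_flat in the frame of panel_low between -0.0565 and -0.0395 m and y of bar_flat in the frame of panel_low between -0.022 and 0.022 m and z of bar_flat in the frame of panel_low between 0.01 and 0.014 m and angle between the x axis of bar_flat and the y axis of panel_low, either way round below 0.12 rad) and (x of bar_up in the frame of panel_low between 0.0395 and 0.0565 m and y of bar_up in the frame of panel_low between -0.022 and 0.022 m and z of bar_up in the frame of panel_low between 0.01 and 0.014 m and angle between the x axis of bar_up and the y axis of panel_low, either way round below 0.12 rad))) and z of panel_low in the frame of tub between 0.002 and 0.006 m and angle between panel_low's own z axis and vertical below 0.06 rad and contact force between the fingers and bar_flat below 0.05 N and contact force between the fingers and bar_up below 0.05 N), for 0.2 s.
2. the second panel lies level on the bars, above the first and clear of it ((((x of bar_flat in the frame of panel_low between 0.0395 and 0.0565 m and y of bar_flat in the frame of panel_low between -0.022 and 0.022 m and z of bar_flat in the frame of panel_low between 0.01 and 0.014 m and angle between the x axis of bar_flat and the y axis of panel_low, either way round below 0.12 rad) and (x of bar_up in the frame of panel_low between -0.0565 and -0.0395 m and y of bar_up in the frame of panel_low between -0.022 and 0.022 m and z of bar_up in the frame of panel_low between 0.01 and 0.014 m and angle between the x axis of bar_up and the y axis of panel_low, either way round below 0.12 rad)) or ((x of bar_flat in the frame of panel_low between -0.0565 and -0.0395 m and y of bar_flat in the frame of panel_low between -0.022 and 0.022 m and z of bar_flat in the frame of panel_low between 0.01 and 0.014 m and angle between the x axis of bar_flat and the y axis of panel_low, either way round below 0.12 rad) and (x of bar_up in the frame of panel_low between 0.0395 and 0.0565 m and y of bar_up in the frame of panel_low between -0.022 and 0.022 m and z of bar_up in the frame of panel_low between 0.01 and 0.014 m and angle between the x axis of bar_up and the y axis of panel_low, either way round below 0.12 rad))) and z of panel_low in the frame of tub between 0.002 and 0.006 m and angle between panel_low's own z axis and vertical below 0.06 rad and x of panel_up in the frame of panel_low between -0.015 and 0.015 m and y of panel_up in the frame of panel_low between -0.015 and 0.015 m and z of panel_up in the frame of panel_low between 0.016 and 0.02 m and angle between the x axis of panel_up and the x axis of panel_low, either way round below 0.12 rad and angle between panel_up's own z axis and vertical below 0.05 rad and contact force between panel_up and panel_low below 0.05 N and contact force between the fingers and panel_up below 0.05 N), for 0.2 s.
At the end, for the whole second after the job is handed in: Bars flat on the first panel, one wholly on each bare end, square within 0.12 rad; first panel on the floor; second level on both bars, face up, clear of the first, within 15 mm and 0.12 rad of straight above it; lid down on the rim within 1.8 mm, both clips back under 0.03 rad; all at rest ((((x of bar_flat in the frame of panel_low between 0.0395 and 0.0565 m and y of bar_flat in the frame of panel_low between -0.022 and 0.022 m and z of bar_flat in the frame of panel_low between 0.01 and 0.014 m and angle between the x axis of bar_flat and the y axis of panel_low, either way round below 0.12 rad) and (x of bar_up in the frame of panel_low between -0.0565 and -0.0395 m and y of bar_up in the frame of panel_low between -0.022 and 0.022 m and z of bar_up in the frame of panel_low between 0.01 and 0.014 m and angle between the x axis of bar_up and the y axis of panel_low, either way round below 0.12 rad)) or ((x of bar_flat in the frame of panel_low between -0.0565 and -0.0395 m and y of bar_flat in the frame of panel_low between -0.022 and 0.022 m and z of bar_flat in the frame of panel_low between 0.01 and 0.014 m and angle between the x axis of bar_flat and the y axis of panel_low, either way round below 0.12 rad) and (x of bar_up in the frame of panel_low between 0.0395 and 0.0565 m and y of bar_up in the frame of panel_low between -0.022 and 0.022 m and z of bar_up in the frame of panel_low between 0.01 and 0.014 m and angle between the x axis of bar_up and the y axis of panel_low, either way round below 0.12 rad))) and z of panel_low in the frame of tub between 0.002 and 0.006 m and angle between panel_low's own z axis and vertical below 0.06 rad and x of panel_up in the frame of panel_low between -0.015 and 0.015 m and y of panel_up in the frame of panel_low between -0.015 and 0.015 m and z of panel_up in the frame of panel_low between 0.016 and 0.02 m and angle between the x axis of panel_up and the x axis of panel_low, either way round below 0.12 rad and angle between panel_up's own z axis and vertical below 0.05 rad and contact force between panel_up and panel_low below 0.05 N and z of lid in the frame of tub between 0.0485 and 0.0518 m and value of joint each of clip_a, clip_b below 0.03 rad and angle between lid's own z axis and vertical below 0.04 rad and x of lid in the frame of tub between -0.005 and 0.005 m and y of lid in the frame of tub between -0.005 and 0.005 m and linear speed of each of lid, panel_up, bar_flat, bar_up below 0.02 m/s); the robot touches nothing.
It fails at once if a bystander is shifted by more than 25 mm (distance of any of timer, petri_dish, reagent_2, flask, beaker_1 from where it was at the start of the episode above 0.025 m).
It fails at once if a bar or the second panel is dropped or slammed into the tub (faster than 0.6 m/s close over the first panel) ((distance between bar_flat and panel_low below 0.06 m and linear speed of bar_flat above 0.6 m/s) or (distance between bar_up and panel_low below 0.06 m and linear speed of bar_up above 0.6 m/s) or (distance between panel_up and panel_low below 0.04 m and linear speed of panel_up above 0.6 m/s)).
It also fails if it takes over 72 s, if anything falls off the work surface, if the arm or the gripper's body presses on something with over 40 N, if the wrist force passes 120 N, or if a joint passes its speed limit or range.

### The arm

A 6-joint arm with a two-finger parallel gripper is mounted at the origin on a cart in front of the work surface, level with it; the furniture and walls round the work are solid. World frame = base frame: x ahead of the robot, y to its left, z up, the work surface at z = 0. Lengths are in m, angles in degrees, forces in N, time in s.
With the tool pointing down it reaches from about 0.425 to 1.125 m from the base axis. Payload 14.9 kg.
Tool frame: the origin (TCP) lies at the very end of the fingers, on their centre line; the grasp point (between the pads) lies 19 mm behind it; z points along the fingers, y is the line along which they close (so a half turn about z gives the same grasp; the last joint's range is limited). The gripper opens to 91 mm and grips with 3 to 60 N. Pads are 32 mm wide; open, the fingers measure 118 mm over their backs; the gripper's body (76 mm by 178 mm) begins 60 mm behind the grasp point.
Start: joints at [-78.856, 21.709, 99.362, -0, 58.929, -1.908], TCP at [0.158, -0.682, 0.214] pointing down, gripper open.
Joint ranges: [-158.91, 158.91], [-42.39, 125.64], [0.06, 152.35], [-60.88, 240.88], [17.5, 164.5], [-176.32, 176.32]. Speed limits (degrees/s): [108.29, 108.29, 136.94, 180, 180, 180].

### API

Orientations are given as a 3x3 rotation matrix whose columns are the frame's x, y, z axes.
In Python, from cell import arm, capture gives the robot as it stands. The module is installed in compiled form; this text tells all that it offers. Calls block until the motion is done:
- arm.move_to(position, orientation): joint-space move of the TCP to a pose.
- arm.move_straight(position, rate=0.15, rot=None, contact_N=None): straight line of the TCP; rot=None keeps the orientation; rate is the mean speed in m/s. With contact_N (N) it stops when the force on the tool has changed by that much, and returns True; else False.
- arm.movej(angles): joint-space move.
- arm.set_gripper(opening, grip_force=None): finger opening in m; grip_force is the grip in N (None keeps the last); returns when the fingers have stopped.
- arm.wait(seconds).
- arm.solve_ik(position, orientation): joint angles nearest the present ones, or None.
- capture(name): name is "scene" or "top"; returns a dict with "image" (480x640x3 uint8, red, green, blue), "fx", "fy", "cx", "cy" (pixels), "origin" and "orientation" of the camera in the world. Camera axes: x right, y down, z forward; pixel columns grow to the right and rows downward; lengths in m; the calibration is good to about 2 mm. A picture is of the moment at which its call begins. There is no depth.
A pose or a line that the arm cannot do raises arm.MotionError and nothing moves.
- arm.hand_in(): hands the job in; it is judged then, once.
Readings, each from a call of its own:
- arm.current_time_s(): time.
- arm.current_qpos(): joint angles.
- arm.current_dq(): joint speeds.
- arm.current_joint_torque(): joint torques, N m.
- arm.current_ee_pos(): TCP position.
- arm.current_eef_rot(): TCP orientation.
- arm.current_force(): force on the tool from outside, world axes, zero at the start.
- arm.current_moment(): the same for the moment, N m.
- arm.current_opening(): finger opening in m.
- arm.current_finger_force(): force on a finger pad.
Only numpy, scipy, OpenCV 4.12 (cv2) and the standard library are available. Lean on these libraries where they do the work, as an engineer would, in place of code of your own. Each camera call takes 0.05 s, during which the arm holds its last target. There are 200 camera calls.

## Working session

There is one attempt and no reset: what is moved stays moved. The work goes in short steps, each a Python script; the robot and the scene stay as the last script left them, time stands still between calls to the robot, and variables do not carry over. Pictures are saved under pics/ and viewed, at most 12 in all, crops included, and the job is handed in when it is done.

```bash
mkdir -p pics; python3 - <<'E'
from cell import arm,capture
import cv2,pickle
d={}
for n in("scene","top"):
    c=capture(n);d[n]=c
    cv2.imwrite(f"pics/{n}0.png",c["image"][:,:,::-1])
    print(n,{k:c[k] for k in c if k!="image"})
pickle.dump(d,open("cap0.pkl","wb"))
E
```

```text
scene {'fx': 460.7660116936967, 'fy': 460.7660116936967, 'cx': 319.4272231634713, 'cy': 239.14785478615212, 'origin': array([-0.08350782,  0.78469397,  0.55638132]), 'orientation': array([[-0.71654682, -0.3296993 ,  0.61470238],
       [-0.69742673,  0.35443935, -0.62287134],
       [-0.01251447, -0.87502635, -0.4839135 ]])}
top {'fx': 553.8742742448276, 'fy': 553.8742742448276, 'cx': 318.3190236212269, 'cy': 229.0038294607293, 'origin': array([0.44572947, 0.16639899, 1.21177545]), 'orientation': array([[-0.0085638 , -0.99689514,  0.07827355],
       [-0.99982111,  0.00721618, -0.01748347],
       [ 0.01686435, -0.07840927, -0.9967786 ]])}
```

View pics/top0.png

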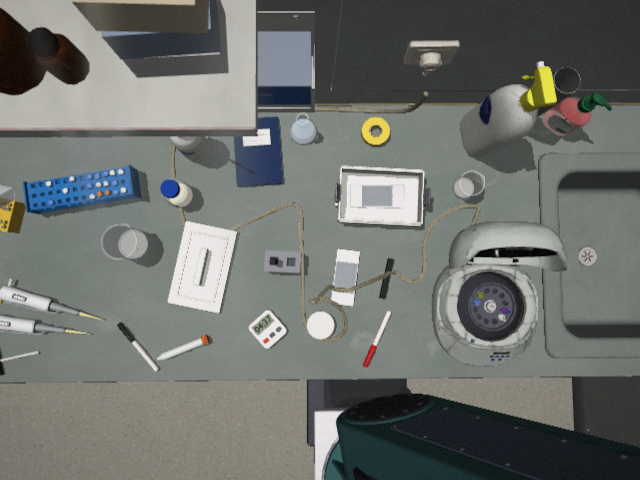

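View pics/scene0.png

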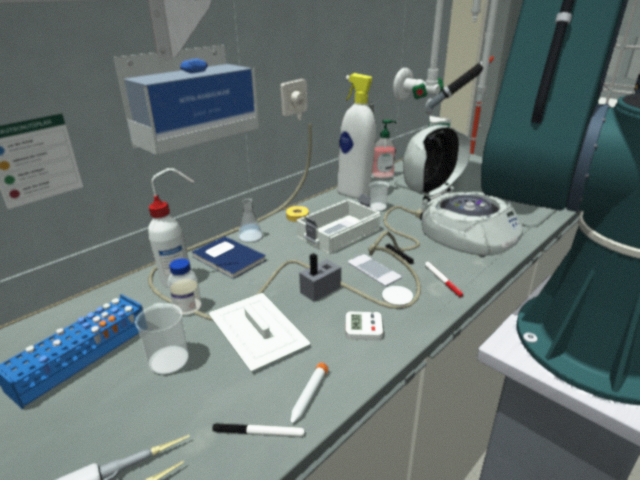

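Top view: tub near (381,196) with panel_low inside, lid (203,266), stand (283,262) with bar, panel_up (345,278), bar_flat (387,278); petri dish (320,325), timer (268,330).

```bash
cat > h.py <<'E'
import numpy as np,cv2,pickle
def ray(c,p,z):
    p=np.atleast_2d(np.asarray(p,float))
    d=np.c_[(p[:,0]-c["cx"])/c["fx"],(p[:,1]-c["cy"])/c["fy"],np.ones(len(p))]@c["orientation"].T
    o=c["origin"]; return (o+d*((z-o[2])/d[:,2])[:,None])[:,:2]
def proj(c,P):
    q=(np.atleast_2d(P)-c["origin"])@c["orientation"]
    return np.c_[c["fx"]*q[:,0]/q[:,2]+c["cx"],c["fy"]*q[:,1]/q[:,2]+c["cy"]]
def box(c,mask,roi,z):
    "min-area rectangle (on plane z) of the largest blob of mask in roi x0,y0,x1,y1"
    x0,y0,x1,y1=roi; m=mask[y0:y1,x0:x1].astype(np.uint8)
    n,l,s,ce=cv2.connectedComponentsWithStats(m)
    k=1+s[1:,4].argmax(); ys,xs=np.where(l==k)
    P=ray(c,np.c_[xs+x0,ys+y0],z)
    (cx,cy),(w,h),a=cv2.minAreaRect((P*1000).astype(np.float32))
    if w<h: w,h,a=h,w,a+90
    a=(a+90)%180-90
    return dict(c=np.round([cx,cy],1),mean=np.round(P.mean(0)*1000,1),size=np.round([w,h],1),ang=round(a,1),n=len(xs))
E
python3 - <<'E'
from h import *
c=pickle.load(open("cap0.pkl","rb"))["top"];im=c["image"]
cv2.imwrite("pics/crop0.png",cv2.resize(im[155:345,160:440][:,:,::-1],(800,543),interpolation=cv2.INTER_CUBIC))
g=im.min(2).astype(int)
for n,m,r,z in[("barflat",g<55,(372,250,402,305),.012),("panel",g>130,(328,240,365,312),.006),("panelcoat",(g>0),(328,240,329,241),.006),("lid",g>165,(160,215,245,320),.005),("tub",g>150,(325,155,435,235),.05),("petri",g>165,(303,308,340,345),.014),("barup",g<55,(262,245,305,280),.093)]:
    try: print(n,box(c,m,r,z))
    except Exception as e: print(n,e)
for y in(278,): print(im[y,325:400].min(1))
print(im[196,330:432].min(1)); print(im[262,258:308].min(1))
E
```

```text
barflat {'c': array([414.3,   4. ]), 'mean': array([412.5,   4.5]), 'size': array([49.1, 13.1]), 'ang': -15.1, 'n': 126}
panel {'c': array([463.8,  82.4]), 'mean': array([459.7,  86.3]), 'size': array([104.2,  71.9]), 'ang': -0.6, 'n': 1019}
panelcoat {'c': array([516.2, 124.3]), 'mean': array([516.2, 124.3]), 'size': array([0., 0.]), 'ang': 0.0, 'n': 1}
lid {'c': array([461.1, 398.2]), 'mean': array([460.6, 398.5]), 'size': array([182., 114.]), 'ang': -12.2, 'n': 4240}
tub {'c': array([608.1,  12.3]), 'mean': array([604.3,  15.5]), 'size': array([179.7, 121.4]), 'ang': 86.7, 'n': 4222}
petri {'c': array([333.7, 143.6]), 'mean': array([333.8, 143.5]), 'size': array([57.4, 57.2]), 'ang': 44.7, 'n': 607}
barup {'c': array([469.6, 237.6]), 'mean': array([469.9, 236.8]), 'size': array([14.1, 12.1]), 'ang': 89.5, 'n': 43}
[125 126 125 126 128 125 121 122 141 206 161 163 160 165 163 166 160 159
 158 161 157 159 157 159 161 159 161 160 160 162 177 169  86 127 128 128
 128 128 127 127 128 128 128 126 124 128 124  98 105  99  70  78  82  84
  73  77  71  86  55  80  46  43  38  37  57 110 125 129 127 127 128 126
 125 125 121]
[133 131 131 132 123  91 114  50  51  70 124 165 166 165 164 167 182 234
 232 231 207 233 232 232 233 233 233 232 232 233 233 226 161 157 158 155
 155 156 158 158 158 156 158 157 155 155 160 156 153 157 157 155 155 157
 157 159 156 155 158 156 156 161 194 231 231 231 231 230 230 229 229 230
 229 226 217 233 232 232 233 233 233 232 233 234 233 231 230 223 126  94
  98 139 216  88  73  70  77  73  82 111 104 121]
[126 126 130 129 124 127 142 154 154 150 145 103  54  55  57  51  47  23
  16  32  78  91  87  87  96 128 151 152 136  58  79  89  89  87  87  88
  93 124 150 149 149 147 132 107 121 106  67  73  74  75]
```

View pics/crop0.png

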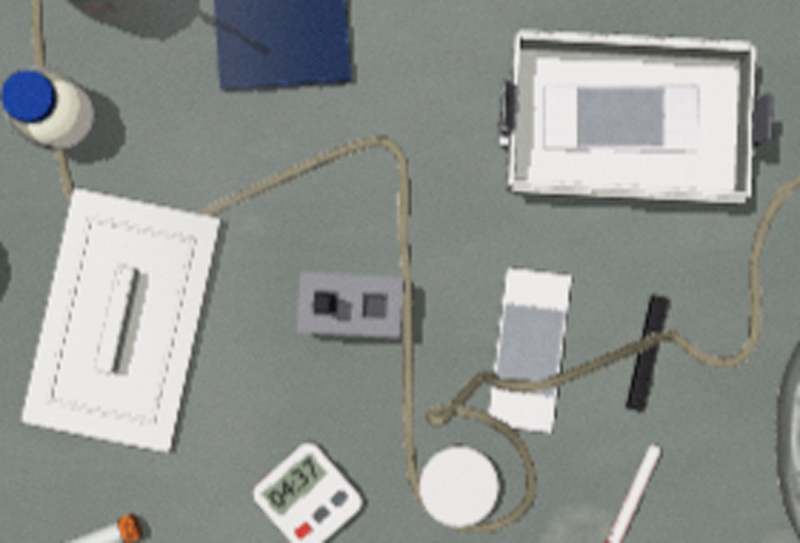

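The crop confirms panel_low in the tub sitting left of centre and bar_up's top at crop (325,302). Next I fit box silhouettes to the masks to get accurate poses.

```bash
cat >> h.py <<'E'
from scipy.optimize import minimize
S=8
def hullmask(p,roi):
    x0,y0,x1,y1=roi; m=np.zeros(((y1-y0)*S,(x1-x0)*S),np.uint8)
    h=cv2.convexHull((((p-[x0,y0])+.5)*S).astype(np.float32)).round().astype(np.int32)
    return cv2.fillConvexPoly(m,h,1)
def fit(c,mask,roi,size,z0,g):
    "x,y,yaw(deg) of a box of size (lx,ly,lz) with base z0 whose silhouette best matches the blob's hull"
    x0,y0,x1,y1=roi; m=mask[y0:y1,x0:x1].astype(np.uint8)
    l,s=cv2.connectedComponentsWithStats(m)[1:3]; k=1+s[1:,4].argmax()
    big=cv2.resize((l==k).astype(np.uint8),None,fx=S,fy=S,interpolation=cv2.INTER_NEAREST)
    ys,xs=np.where(big); M=cv2.fillConvexPoly(big*0,cv2.convexHull(np.c_[xs,ys].astype(np.int32)),1)
    B=np.array([[a,b,d] for a in(-.5,.5) for b in(-.5,.5) for d in(0,1)])*size
    def f(v):
        a=np.radians(v[2]); R=np.array([[np.cos(a),-np.sin(a)],[np.sin(a),np.cos(a)]])
        P=np.c_[B[:,:2]@R.T+v[:2]/1000,B[:,2]+z0]
        H=hullmask(proj(c,P),roi); return 1-(H&M).sum()/max((H|M).sum(),1)
    best=min((minimize(f,np.array(g,float),method="Nelder-Mead",options=dict(initial_simplex=np.array(g)+np.array([[0,0,0],[d,0,0],[0,d,0],[0,0,d/2]]))) for d in(8,-5,3)),key=lambda r:r.fun)
    return np.round(best.x,1),round(1-best.fun,3)
E
python3 - <<'E'
from h import *
c=pickle.load(open("cap0.pkl","rb"))["top"];im=c["image"].astype(int)
g=im.min(2);R,G,B=im[...,0],im[...,1],im[...,2]
print("bar",fit(c,g<100,(376,255,396,302),(.088,.012,.012),0,(412,4,-10)))
print("panel",fit(c,(g>142),(328,245,364,308),(.12,.05,.006),0,(440,87,-8)))
print("lid",fit(c,g>165,(160,215,245,320),(.18,.114,.005),.007,(461,398,-12)))
print("tub",fit(c,g>145,(325,155,435,235),(.18,.114,.05),0,(604,13,87)))
print("standtop",fit(c,g>138,(262,246,302,276),(.044,.076,.0001),.05,(465,220,-5)))
print("coat",fit(c,(g>140)&(g<180),(355,180,400,212),(.066,.05,.0001),.01,(600,20,87)))
print(ray(c,[(272.2,261.2)],.093), im[256:268,266:280].min(2))
# bystander sanity, scene cam top of bar_up
print(proj(pickle.load(open("cap0.pkl","rb"))["scene"],[[.47,.24,.093]]))
E
```

```text
bar (array([432.7,  -1.7, -12.3]), np.float64(0.477))
panel (array([472. ,  84. ,  -7.9]), np.float64(0.85))
lid (array([461.4, 397.3, -12. ]), np.float64(0.981))
tub (array([609.8,  11.5,  87.1]), np.float64(0.963))
standtop (array([471.3, 222.7,  -2.4]), np.float64(0.98))
coat (array([610.9,  18.7,  87.8]), np.float64(0.878))
[[0.46920203 0.24024537]] [[147 150 153 148 126 122 122 124 126 131 132 137 147 148]
 [152 151 150 138  75  67  63  68  66  86  88  98 123 150]
 [151 150 151 139  51  46  45  41  37  37  34  61 112 149]
 [150 151 151 138  55  55  56  50  49  31  14  43  94 127]
 [148 148 149 122  54  55  47  54  47  29  15  31  74  85]
 [154 150 141  99  51  55  49  54  49  19  13  33  74  90]
 [154 150 145 103  54  55  57  51  47  23  16  32  78  91]
 [146 151 144 113  47  41  48  43  42  22  17  33  82  91]
 [151 153 147 124  70  68  67  63  53  53  54  56  82  90]
 [149 148 149 142 123 122 126 121 116 115  87  78  84  87]
 [151 153 150 149 146 149 150 147 148 144 122 116  86  90]
 [151 149 151 149 149 149 147 151 147 148 152 148 128 122]]
[[313.85412336 254.40150771]]
```

```bash
sed -i 's/def fit(c,mask,roi,size,z0,g):/def fit(c,mask,roi,size,z0,g,allpix=False):/; s/    big=cv2.resize((l==k)/    big=cv2.resize((l>0 if allpix else l==k)/' h.py
python3 - <<'E'
from h import *
d=pickle.load(open("cap0.pkl","rb"));c=d["top"];im=c["image"].astype(int)
g=im.min(2);R,G,B=im[...,0],im[...,1],im[...,2]
print("bar",fit(c,g<68,(376,255,396,302),(.088,.012,.012),0,(425,3,-10),True))
med=cv2.medianBlur(g.astype(np.uint8),3)
print("panel",fit(c,med>145,(328,246,364,303),(.12,.05,.006),0,(450,87,-8),True))
for t in(180,195): print("coat",fit(c,(g<t),(358,180,397,210),(.066,.05,.0001),.01,(608,17,87)))
cv2.imwrite("pics/m.png",np.hstack([cv2.resize(((g<68)*255).astype(np.uint8)[250:310,325:405],None,fx=4,fy=4,interpolation=0),cv2.resize(((med>145)*255).astype(np.uint8)[250:310,325:405],None,fx=4,fy=4,interpolation=0)]))
# overlay
o=cv2.resize(im[155:345,325:435].astype(np.uint8)[:,:,::-1],None,fx=4,fy=4,interpolation=cv2.INTER_CUBIC)
print(g[178:212:2,352:402:2])
E
```

```text
bar (array([432.1,  -1. , -13. ]), np.float64(0.723))
panel (array([436.6,  88.5,  -7.4]), np.float64(0.948))
coat (array([610.7,  18.5,  88.2]), np.float64(0.878))
coat (array([611.9,  17.4,  89.9]), np.float64(0.876))
[[234 234 233 232 232 233 233 233 232 233 232 232 233 232 233 233 232 231
  232 233 234 232 205 206 207]
 [234 234 233 233 232 232 234 235 233 234 234 233 233 233 233 233 232 233
  233 233 232 233 232 231 233]
 [233 233 234 233 234 232 233 233 232 232 233 233 234 233 232 232 233 233
  232 233 233 232 233 232 233]
 [231 230 229 228 228 227 227 231 228 229 228 228 228 227 228 226 228 228
  228 223 218 221 222 222 221]
 [232 233 233 231 232 161 165 167 167 171 167 171 171 166 164 170 169 168
  167 168 191 228 228 228 228]
 [233 233 232 232 233 160 153 154 153 154 158 160 156 155 154 156 155 152
  153 157 206 229 229 228 229]
 [233 233 233 233 232 163 158 157 159 158 156 160 158 159 156 158 158 157
  154 155 208 230 229 226 229]
 [234 233 233 233 234 164 154 158 161 157 159 159 160 158 156 154 159 159
  155 154 205 231 232 230 231]
 [233 233 233 234 232 161 156 157 159 15
[... 205 characters left out ...]
57 157 153 155 152 157 156 152 158 155
  156 157 207 234 233 233 232]
 [232 232 231 232 232 161 154 156 158 156 155 156 157 160 156 153 155 156
  152 157 203 231 230 231 232]
 [233 233 233 233 233 161 159 156 155 155 154 157 159 161 160 160 156 159
  160 158 207 231 231 232 233]
 [233 233 232 233 233 159 162 157 155 162 159 157 156 156 159 156 156 160
  158 156 206 231 232 233 230]
 [213 214 214 217 214 174 182 204 207 205 208 202 210 207 207 209 209 213
  204 206 225 232 232 233 233]
 [233 232 233 207 208 210 209 214 233 233 232 231 219 220 221 219 198 198
  202 198 198 198 199 198 220]
 [232 233 234 232 232 233 232 233 232 232 232 233 232 232 231 233 234 232
  233 232 233 233 233 233 234]]
```

View pics/m.png

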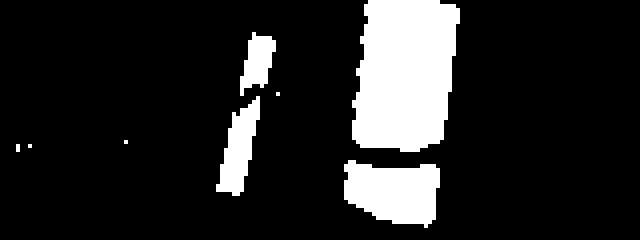

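```bash

python3 - <<'E'
from h import *
d=pickle.load(open("cap0.pkl","rb"));c=d["top"];im=c["image"].astype(int)
g=im.min(2);med=cv2.medianBlur(((g<72)*255).astype(np.uint8),3)>0
for z in(.001,): print("bar",fit(c,med,(374,252,398,303),(.088,.012,.012),0,(421,1,-10),True))
for s in(.043,.045): print("coat",fit(c,(g<195),(358,180,397,209),(.066,s,.0001),.01,(610,18.5,87)))
t=(ray(c,[(386.5,278.2)],.010));print(t)
# overlay of fits in both cameras
def draw(n,boxes):
    cc=d[n];o=cv2.resize(cc["image"][:,:,::-1],None,fx=3,fy=3,interpolation=cv2.INTER_CUBIC)
    for x,y,a,lx,ly,z0,z1 in boxes:
        a=np.radians(a);R=np.array([[np.cos(a),-np.sin(a)],[np.sin(a),np.cos(a)]])
        q=np.array([[-lx,-ly],[lx,-ly],[lx,ly],[-lx,ly]])/2@R.T+[x,y]
        for z in(z0,z1): cv2.polylines(o,[((proj(cc,np.c_[q,np.full(4,z)])+.5)*3).round().astype(int)],True,(0,0,255) if z==z1 else (0,200,0),1)
    return o
b=[(.4210,.0015,-11,.088,.012,0,.012),(.4366,.0885,-7.4,.12,.05,0,.006),(.4614,.3973,-12,.18,.114,.007,.012),(.6098,.0115,87.1,.18,.114,0,.05),(.6098,.0115,87.1,.172,.106,.004,.05),(.4713,.2227,-2.4,.044,.076,0,.05),(.4713,.2405,-2.4,.012,.012,.005,.093),(.6107,.0185,88,.12,.05,.004,.010)]
o=draw("top",b);cv2.imwrite("pics/ov.png",o[480:960,495:1295])
o=draw("scene",b);cv2.imwrite("pics/ov2.png",o[555:1065,600:1290])
E
```

```text
bar (array([431.9,  -1.3, -14.5]), np.float64(0.85))
coat (array([613.2,  17.3,  89.1]), np.float64(0.834))
coat (array([612.6,  17.4,  90.3]), np.float64(0.871))
[[ 0.43213989 -0.00147211]]
```

View pics/ov.png

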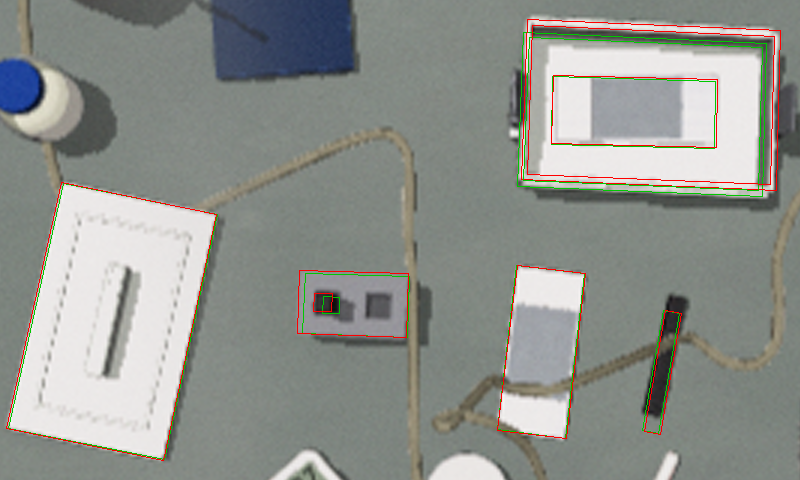

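View pics/ov2.png

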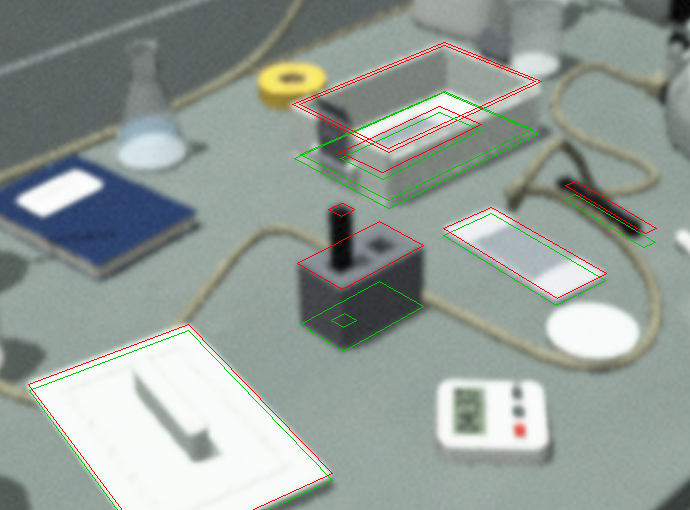

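Overlay: lid, stand, panel_up and tub outlines sit on their objects. My guessed bar_flat box was 11 mm low, so the mask fit (432, -1.5) is right, and the panel_low outline needs about +2 mm in x. I refine the coat edges, then check IK for the lay-down.

```bash
cat >> h.py <<'E'
def down(psi):
    "tool down, closing axis at world yaw psi (deg)"
    a=np.radians(psi); y=np.array([np.cos(a),np.sin(a),0]); z=np.array([0,0,-1.]); return np.c_[np.cross(y,z),y,z]
def tilted(psi,t,sgn=1):
    "tool tilted t deg about its closing axis (yaw psi)"
    from scipy.spatial.transform import Rotation as Ro
    R=down(psi); return Ro.from_rotvec(R[:,1]*np.radians(t*sgn)).as_matrix()@R
E
python3 - <<'E'
from h import *
from cell import arm
d=pickle.load(open("cap0.pkl","rb"));c=d["top"];g=c["image"].min(2).astype(float)
def cross(v,t):  # subpixel crossings
    s=np.sign(v-t);i=np.where(s[1:]!=s[:-1])[0];return i+(t-v[i])/(v[i+1]-v[i])
L=[];Rr=[];T=[]
for r in range(188,204):
    x=358+cross(g[r,358:397],195);L.append((x[0],r));Rr.append((x[-1],r))
for q in range(365,390): T.append((q,180+cross(g[180:195,q],197)[0]))
l,r,t=[ray(c,p,.010)*1000 for p in(L,Rr,T)]
print("left edge",l.mean(0),np.degrees(np.polyfit(l[:,0],l[:,1],1)[0]),"right",r.mean(0),np.degrees(np.polyfit(r[:,0],r[:,1],1)[0]),"top",t.mean(0),np.degrees(np.polyfit(t[:,1],t[:,0],1)[0]))
print(proj(d["scene"],[[.5,-.25,z] for z in(0,.1,.2,.3,.4)]).round())
for z in(.3,.4,.5):
    print(z,arm.solve_ik([.43,0,z],down(78)) is not None,arm.solve_ik([.158,-.682,z],arm.current_eef_rot()) is not None)
E0=np.array([.43,-.045,0])
for psi in(0,180,-20,160,-40,140,90,-90):
  for s in(1,-1):
    for t in(60,68,72):
        R=tilted(psi,t,s);zt=R[:,2]; gp=np.array([.43,-.005,0])-zt*np.array([1,1,0])*.02; h=.070*np.cos(np.radians(t))+.006*np.sin(np.radians(t))
        q=arm.solve_ik(np.r_[gp[:2],h]+.019*zt,R)
        print(psi,s,t,zt.round(2),None if q is None else np.round(q,0))
E
```

```text
left edge [613.02321341  50.15066863] -0.839383069658314 right [612.6100365  -16.41484542] -1.1179685121948988 top [635.71784191  15.70595487] -0.08324691418761125
[[432. 213.]
 [436. 179.]
 [440. 142.]
 [445. 102.]
 [450.  59.]]
0.3 True True
0.4 True True
0.5 True True
0 1 60 [ 0.    0.87 -0.5 ] [-32.  38. 123.  51.  71. -74.]
0 1 68 [ 0.    0.93 -0.37] [-33.  43. 121.  53.  77. -77.]
0 1 72 [ 0.    0.95 -0.31] [-34.  46. 120.  53.  80. -78.]
0 -1 60 [ 0.   -0.87 -0.5 ] [ 25.  38. 124. -57.  69.  73.]
0 -1 68 [ 0.   -0.93 -0.37] [ 27.  43. 122. -59.  75.  76.]
0 -1 72 [ 0.   -0.95 -0.31] [ 28.  46. 120. -59.  79.  78.]
180 1 60 [-0.   -0.87 -0.5 ] [  25.   38.  124.  -57.   69. -107.]
180 1 68 [-0.   -0.93 -0.37] [  27.   43.  122.  -59.   75. -104.]
180 1 72 [-0.   -0.95 -0.31] [  28.   46.  120.  -59.   79. -102.]
180 -1 60 [ 0.    0.87 -0.5 ] [-32.  38. 123.  51.  71. 106.]
180 -1 68 [ 0.    0.93 -0.37] [-33.  43. 121.  53.  77. 103.]
180 -1 72 [ 0.    0.95 -0.31] [-34.  46. 120.  53.  80. 102.]
-20 1 60 [ 0.3   0.81 -0.5 ] [-36.  36. 131.  68.  64. -77.]
-20 1 68 [ 0.32  0.87 -
[... 1459 characters left out ...]
2.  45. 104.  -2.  91. -91.]
90 1 68 [-0.93  0.   -0.37] [ -2.  50. 101.  -2.  97. -91.]
90 1 72 [-0.95  0.   -0.31] [ -2.  52.  99.  -2. 100. -91.]
90 -1 60 [ 0.87 -0.   -0.5 ] [ -8.  38. 152. 172.  70.  89.]
90 -1 68 [ 0.93 -0.   -0.37] [ -9.  48. 150. 172.  87.  87.]
90 -1 72 [ 0.95 -0.   -0.31] [ -9.  53. 149. 171.  94.  86.]
-90 1 60 [ 0.87  0.   -0.5 ] [ -8.  38. 152. 172.  70. -91.]
-90 1 68 [ 0.93  0.   -0.37] [ -9.  48. 150. 172.  87. -93.]
-90 1 72 [ 0.95  0.   -0.31] [ -9.  53. 149. 171.  94. -94.]
-90 -1 60 [-0.87 -0.   -0.5 ] [ -2.  45. 104.  -2.  91.  89.]
-90 -1 68 [-0.93 -0.   -0.37] [ -2.  50. 101.  -2.  97.  89.]
-90 -1 72 [-0.95 -0.   -0.31] [ -2.  52.  99.  -2. 100.  89.]
```

```bash
cat >> h.py <<'E'
def best(arm,p,psi):
    q0=np.array(arm.current_qpos()); o=[]
    for s in(psi,psi+180):
        q=arm.solve_ik(p,down(s))
        if q is not None and max(abs(np.array(q)[5]),0)<170: o.append((np.abs(np.array(q)-q0).max(),s))
    return down(min(o)[1])
PL=np.array([.6125,.0169]); PYAW=89.0
def onpanel(u): a=np.radians(PYAW); return PL+u*np.array([np.cos(a),np.sin(a)])
def st(arm,*m): print(*m,"t",round(arm.current_time_s(),2),"tcp",np.round(arm.current_ee_pos(),4),"open",round(arm.current_opening(),4),"F",np.round(arm.current_force(),1))
E
python3 - <<'E'
from h import *
from cell import arm
print(arm.current_eef_rot())
p=np.array(arm.current_ee_pos())
arm.move_straight([p[0],p[1],.42],rate=.4)
b=[.432,-.0015]
R=best(arm,[*b,.3],78)
arm.move_to([*b,.42],R); st(arm)
arm.set_gripper(.045,20)
arm.move_straight([*b,.05],rate=.4)
arm.move_straight([*b,.002],rate=.08)
arm.set_gripper(0,20); st(arm,"grip")
arm.move_straight([*b,.03],rate=.1); st(arm,"lift")
E
```

```text
[[ 9.74169815e-01  2.25816603e-01 -1.80366888e-04]
 [ 2.25816672e-01 -9.74169355e-01  9.47448523e-04]
 [ 3.82417120e-05 -9.63705603e-04 -9.99999535e-01]]
t 3.36 tcp [ 0.4322 -0.0019  0.42  ] open 0.0913 F [-0.  -0.4  0.1]
grip t 6.83 tcp [ 0.4321 -0.0015  0.0021] open 0.0119 F [-0.3 -0.1  4.6]
lift t 7.26 tcp [ 0.4322 -0.0015  0.0301] open 0.0119 F [ 0.1  0.4 -1. ]
```

```bash
cat >> h.py <<'E'
def placebar(arm,u,lift):
    t=onpanel(u); p=np.array(arm.current_ee_pos())
    arm.move_straight([p[0],p[1],.12],rate=.4)
    R=best(arm,[*t,.12],PYAW)
    arm.move_to([*t,.12],R); st(arm,"over")
    arm.move_straight([*t,.022],rate=.25); st(arm,"low")
    print(arm.move_straight([*t,.0105],rate=.03,contact_N=2.5)); st(arm,"down")
    arm.set_gripper(.024); st(arm,"rel")
    arm.move_straight([*t,.07],rate=.25)
    if lift: arm.move_straight([*t,lift],rate=.4)
E
python3 - <<'E'
from h import *
from cell import arm,capture
placebar(arm,-.048,.16)
E
```

```text
over t 8.45 tcp [ 0.6099 -0.0309  0.1181] open 0.0119 F [-0.6 -0.3  0. ]
low t 8.99 tcp [ 0.6113 -0.0309  0.0226] open 0.0119 F [0.5 0.9 0.8]
True
down t 9.39 tcp [ 0.6122 -0.0312  0.0118] open 0.0118 F [-0.2 -0.1  2.5]
rel t 9.8 tcp [ 0.6116 -0.0311  0.0113] open 0.0241 F [-0.6 -0.   0.4]
```

```bash
python3 - <<'E'
from h import *
from cell import arm
b=[.4713,.2405]
R=best(arm,[*b,.16],-2.4)
arm.move_to([*b,.16],R)
arm.set_gripper(.04)
arm.move_straight([*b,.054],rate=.2); st(arm,"at")
arm.set_gripper(0,30); st(arm,"grip")
arm.move_straight([*b,.135],rate=.2); st(arm,"out")
s=1
R0=down(0) if abs(R[0,1]-1)<.1 else down(180)
psi=0 if R0[0,1]>0 else 180
s=-1 if psi==0 else 1
t=70;Rt=tilted(psi,t,s);zt=Rt[:,2]
tcp=np.array([.430,-.045,.006])-zt*.049; tcp[2]=.0224
print(zt,tcp)
arm.move_to(tcp+[0,0,.10],Rt); st(arm,"tilt",np.round(arm.current_qpos(),0))
arm.move_straight(tcp+[0,0,.015],rate=.2)
print(arm.move_straight(tcp-[0,0,.004],rate=.04,contact_N=2.5)); st(arm,"touch")
E
```

```text
at t 12.87 tcp [0.4717 0.2407 0.0547] open 0.0402 F [-0.8  0.   1.1]
grip t 13.41 tcp [0.4716 0.2407 0.0545] open 0.0117 F [-1.6 -1.6  7.4]
out t 13.97 tcp [0.471  0.2404 0.1344] open 0.0115 F [-0.3 -0.6 -0.8]
[-1.15079156e-16 -9.39692621e-01 -3.42020143e-01] [0.43       0.00104494 0.0224    ]
tilt [  28.   32.  124.  -57.   82. -111.] t 14.91 tcp [0.4296 0.0012 0.1216] open 0.0118 F [-0.  -0.1  0.5]
True
touch t 15.89 tcp [0.4304 0.0012 0.0228] open 0.012 F [ 1.5 -0.3  1.8]
```

```bash
python3 - <<'E'
from h import *
from cell import arm,capture
arm.set_gripper(.03); arm.wait(.2)
p=np.array(arm.current_ee_pos())
arm.move_straight(p+[0,0,.09],rate=.3)
arm.move_to([.46,.22,.25],down(180)); st(arm)
c=capture("top");pickle.dump(c,open("cap1.pkl","wb"))
cv2.imwrite("pics/after.png",cv2.resize(c["image"][150:330,300:460][:,:,::-1],None,fx=3.3,fy=3.3,interpolation=cv2.INTER_CUBIC))
E
```

```text
t 18.02 tcp [0.459  0.2192 0.248 ] open 0.0298 F [-0.2  0.1 -0.7]
```

View pics/after.png

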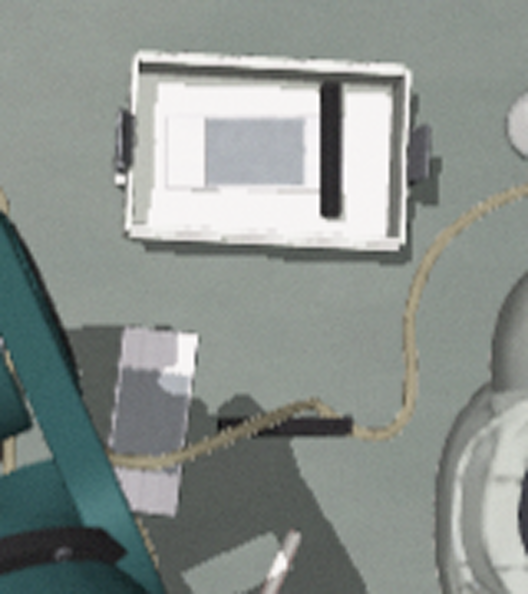

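bar_flat lies squarely on the right bare end (crop 320–341 × 83–217). bar_up lies flat on the bench, centred at crop (285,427), with its long axis along world y.

```bash
python3 - <<'E'
from h import *
from cell import arm
b=ray(pickle.load(open("cap1.pkl","rb")),[(386.0,279.0)],.009)[0]; print(b)
R=best(arm,[*b,.1],0)
arm.move_to([*b,.10],R); arm.set_gripper(.045,20)
arm.move_straight([*b,.025],rate=.3)
arm.move_straight([*b,.002],rate=.08); st(arm,"at")
arm.set_gripper(0,20); st(arm,"grip")
if .009<arm.current_opening()<.014: placebar(arm,.048,.16)
st(arm)
E
```

```text
[ 0.43041086 -0.00049409]
at t 21.62 tcp [ 0.4308 -0.0005  0.0027] open 0.0453 F [-0.3 -0.3 -0.3]
grip t 22.23 tcp [ 0.4305 -0.0005  0.0021] open 0.012 F [-0.7  0.5  4.6]
over t 24.05 tcp [0.6124 0.0647 0.119 ] open 0.0113 F [-0.7  0.2 -0.3]
low t 24.59 tcp [0.6135 0.0648 0.0226] open 0.0119 F [0.1 0.8 0.2]
True
down t 24.99 tcp [0.614  0.065  0.0118] open 0.0119 F [ 0.8 -0.2  3.4]
rel t 25.4 tcp [0.6133 0.0649 0.0112] open 0.024 F [-0.3  0.7  0.1]
t 26.16 tcp [0.6137 0.0649 0.1609] open 0.0242 F [-0.7  1.  -0.9]
```

```bash
python3 - <<'E'
from h import *
from cell import arm,capture
b=[.4370,.0885]
R=best(arm,[*b,.1],82.6)
arm.move_to([*b,.10],R); arm.set_gripper(.078,25)
arm.move_straight([*b,.015],rate=.3)
arm.move_straight([*b,.002],rate=.08); st(arm,"at")
c=capture("top");pickle.dump(c,open("cap2.pkl","wb"))
cv2.imwrite("pics/bars.png",cv2.resize(c["image"][155:330,320:440][:,:,::-1],None,fx=3.4,fy=3.4,interpolation=cv2.INTER_CUBIC))
arm.set_gripper(0,25); st(arm,"grip")
arm.move_straight([*b,.03],rate=.1); st(arm,"lift")
g=c["image"].min(2).astype(int)
print("L",box(c,g<80,(348,168,366,222),.02)); print("R",box(c,g<80,(390,168,412,222),.02))
E
```

```text
at t 28.61 tcp [0.4376 0.0886 0.0029] open 0.0781 F [0.3 0.3 0.2]
grip t 29.21 tcp [0.4371 0.0885 0.0021] open 0.0499 F [-0.4  0.3  6.1]
lift t 29.64 tcp [0.4372 0.0885 0.0301] open 0.0496 F [ 0.5 -0.5 -1. ]
L {'c': array([614.,  63.]), 'mean': array([613.5,  63. ]), 'size': array([85.4,  8.7]), 'ang': -0.8, 'n': 198}
R {'c': array([616., -32.]), 'mean': array([615.9, -32.2]), 'size': array([95.4, 17.1]), 'ang': -5.4, 'n': 262}
```

View pics/bars.png

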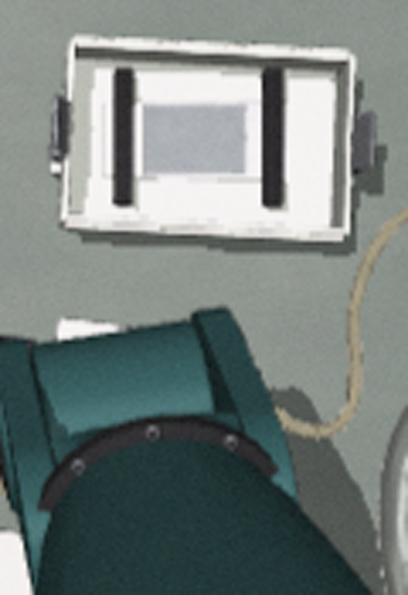

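Both bars lie across the bare ends, clear of the coating (left at crop x 114–134, right at 262–284, coating 143–246). The panel is gripped at 49.9 mm, so I place it next.

```bash
python3 - <<'E'
from h import *
from cell import arm,capture
t=onpanel(0); p=np.array(arm.current_ee_pos())
arm.move_straight([p[0],p[1],.13],rate=.4)
R=best(arm,[*t,.13],PYAW-90)
arm.move_to([*t,.13],R); st(arm,"over")
arm.move_straight([*t,.036],rate=.2); st(arm,"low")
print(arm.move_straight([*t,.0225],rate=.03,contact_N=2.5)); st(arm,"down")
arm.set_gripper(.062); st(arm,"rel")
arm.move_straight([*t,.08],rate=.2); arm.move_straight([*t,.16],rate=.4)
# on to the lid
b=[.4614,.3973]
R=best(arm,[*b,.12],78)
arm.move_to([*b,.12],R); arm.set_gripper(.05,50); st(arm,"lid above")
c=capture("top");pickle.dump(c,open("cap3.pkl","wb"))
cv2.imwrite("pics/panel.png",cv2.resize(c["image"][155:245,325:440][:,:,::-1],None,fx=4,fy=4,interpolation=cv2.INTER_CUBIC))
E
```

```text
over t 31.27 tcp [0.6114 0.0171 0.1287] open 0.0499 F [-0.4  0.1 -1.2]
low t 31.89 tcp [0.6128 0.0171 0.0367] open 0.0496 F [ 0.3 -0.  -0.6]
True
down t 32.33 tcp [0.6128 0.0169 0.0239] open 0.0494 F [-0.3 -0.3  4.9]
rel t 32.75 tcp [0.6123 0.0169 0.0234] open 0.0623 F [-0.5 -0.4 -0.3]
lid above t 35.47 tcp [0.4616 0.3971 0.12  ] open 0.0503 F [-0.8  0.4  0.9]
```

View pics/panel.png

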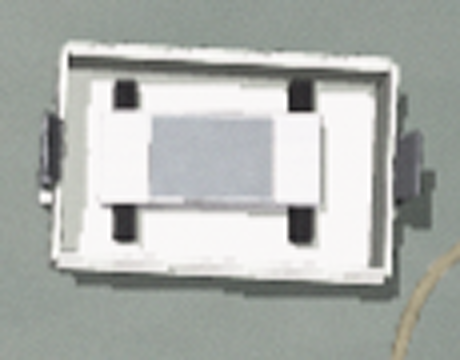

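The second panel lies squarely over the bars, which show evenly at both ends. Lid next.

```bash
python3 - <<'E'
from h import *
from cell import arm,capture
b=[.4614,.3973]
arm.move_straight([*b,.05],rate=.25)
print(arm.move_straight([*b,.0135],rate=.06,contact_N=6)); st(arm,"at")
arm.set_gripper(0,55); st(arm,"grip")
arm.move_straight([*b,.03],rate=.1); st(arm,"lift")
if .012<arm.current_opening()<.017:
    arm.move_straight([*b,.17],rate=.3)
    t=[.6098,.0115]
    R=best(arm,[*t,.17],-2.9)
    arm.move_to([*t,.17],R); st(arm,"over")
    arm.move_straight([*t,.085],rate=.2); arm.wait(.2); st(arm,"above",np.round(arm.current_moment(),2))
c=capture("scene")
cv2.imwrite("pics/lid.png",cv2.resize(c["image"][160:280,270:430][:,:,::-1],None,fx=5,fy=5,interpolation=cv2.INTER_CUBIC))
E
```

```text
True
at t 36.58 tcp [0.4608 0.3969 0.0126] open 0.0499 F [-2.1 -1.6  8.7]
grip t 37.23 tcp [0.4611 0.3971 0.0126] open 0.0136 F [0.2 2.1 4.9]
lift t 37.55 tcp [0.4615 0.3974 0.0304] open 0.0138 F [-0.1 -0.1 -2. ]
over t 39.69 tcp [0.6096 0.0124 0.1698] open 0.0139 F [-0.7  0.6 -1.1]
above [-0.02 -0.15 -0.04] t 40.47 tcp [0.6107 0.0116 0.0865] open 0.0134 F [-0.2 -0.9 -1.3]
```

View pics/lid.png

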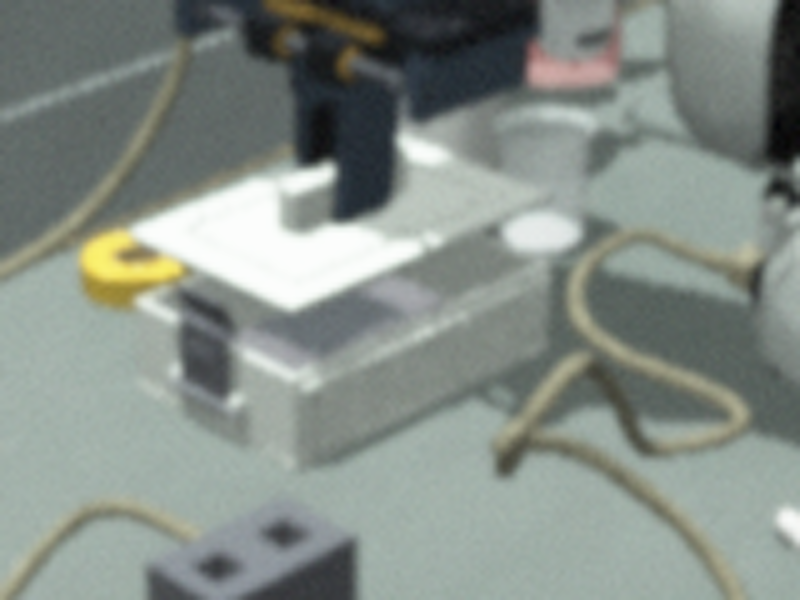

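The lid is held level above the tub and lines up with it. Now I lower it with force checks.

```bash
python3 - <<'E'
from h import *
from cell import arm
t=[.6098,.0115]
for z,n in((.070,6),(.065,12),(.061,25),(.058,35),(.0555,38),(.0545,38)):
    r=arm.move_straight([*t,z],rate=.04,contact_N=n); st(arm,z,r,np.round(arm.current_moment(),2))
E
```

```text
0.07 False [ 0.07 -0.1  -0.05] t 41.04 tcp [0.6096 0.0115 0.0697] open 0.0139 F [-0.8  0.4 -1.2]
0.065 False [ 0.08 -0.36  0.02] t 41.32 tcp [0.61   0.0115 0.0649] open 0.0138 F [ 1.7  0.3 -1.6]
0.061 False [ 0.11 -0.5   0.02] t 41.57 tcp [0.6098 0.0115 0.0609] open 0.0134 F [ 2.1  0.7 -1.7]
0.058 False [ 0.18 -0.39  0.05] t 41.82 tcp [0.6095 0.0115 0.0577] open 0.0139 F [ 0.5  1.7 -3.7]
0.0555 False [ 0.23 -0.2   0.03] t 42.07 tcp [0.6098 0.0115 0.0554] open 0.0138 F [-0.3  0.9  0.3]
0.0545 False [ 0.45  0.83 -0.01] t 42.32 tcp [0.6098 0.0115 0.0552] open 0.0139 F [-5.4 -0.5 15.8]
```

```bash
python3 - <<'E'
from h import *
from cell import arm,capture
t=[.6098,.0115]
print(arm.move_straight([*t,.0525],rate=.03,contact_N=28)); st(arm,"press")
arm.move_straight([*t,.0555],rate=.03); st(arm,"ease")
arm.set_gripper(.04); st(arm,"rel")
arm.move_straight([*t,.12],rate=.15)
arm.move_to([.45,.20,.30],arm.current_eef_rot()); st(arm)
c=capture("scene");e=capture("top")
a=cv2.resize(c["image"][170:260,285:395][:,:,::-1],(440,360),interpolation=cv2.INTER_CUBIC)
b=cv2.resize(e["image"][155:240,330:435][:,:,::-1],(350,360),interpolation=cv2.INTER_CUBIC)
cv2.imwrite("pics/end.png",np.hstack([a,b]))
g=e["image"].min(2).astype(int)
print("lid",fit(e,g>165,(325,150,437,240),(.18,.114,.005),.05,(610,11.5,87)))
E
```

```text
False
press t 42.57 tcp [0.6098 0.0115 0.0552] open 0.0138 F [-20.7   0.3  50.4]
ease t 42.82 tcp [0.6096 0.0114 0.0554] open 0.0134 F [ 0.1 -0.5  0.9]
rel t 43.4 tcp [0.6098 0.0115 0.0555] open 0.0399 F [0.2 1.  0.2]
t 45.15 tcp [0.4503 0.1995 0.2991] open 0.0402 F [-0.8 -1.4 -0.1]
lid (array([609. ,  11.8,  86. ]), np.float64(0.926))
```

View pics/end.png

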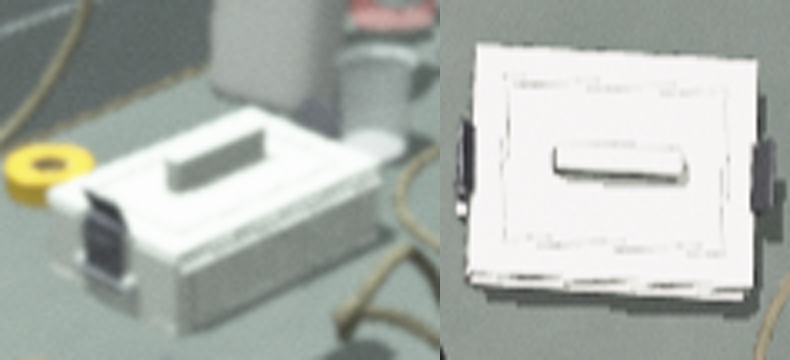

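The lid sits flush on the rim and both clips stand upright over its ends. It bottomed at TCP z 0.0552, which matches a shut lid. Handing in.

```bash
python3 -c "
from cell import arm
print(arm.hand_in())"
```

```text
the job is handed in; nothing more can be done
None
```

I handed the job in at about 45 s of the 72 s allowed: the bars lie on the first panel's bare ends, the second panel lies face up on them, and the lid is pressed home with both clips over it as far as the last pictures and forces show; the hand-in call gave no verdict.

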